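# Open the soldering bench's fume shutter and lock it in its L-slot

### The job

Open the fume box's shutter and lock it open: with the fingertips, push the upright steel pin along the long leg of the L-shaped slot as far as it goes, then push it sideways round the corner right to the end of the short leg, and leave it there. Only push the pin, do not lift it, and do not disturb the other things on the bench.

Things in the scene. Friction and masses are not known exactly. Their poses are not given: they have to be found in the camera images.
- fume_box: grey steel fume extraction box fixed to the table, 320 (x) by 240 (y) by 70 mm high, turned up to 0.6 rad. Origin: centre of its underside; x along the slot's long leg away from the robot, y along the short leg to the left, z up. Flat top at z = 70 mm with a 20 mm wide slot: long leg's centre line at y = 20 mm from x = -50 to 48 mm, short leg's at x = 48 mm from y = 20 to 70 mm
- slot_corner (a point): where the two legs' centre lines meet, at the level of the box's top (box frame 48, 20, 70 mm); axes as the box
- slot_end (a point): centre of the pin's place at the end of the short leg, at the level of the box's top (box frame 48, 70, 70 mm); the pin can come 2 mm past it; axes as the box
- port (a point): centre of the port, 88 (x) by 70 (y) mm (box frame -6, -50, 70 mm), right of the long leg and 25 mm from its edge, its grille bars level with the box's top; the aluminium shutter plate closes it from below; nothing to do there
- pin_top (a point): centre of the upper end of the steel pin, the slot's follower: a plain upright rod, 16 mm diameter, that stands 45 mm above the box's top (115 mm above the table) and goes down through the slot into the shutter plate. It stays upright and has about 2 mm play on each side in the slot
- shutter (a joint): travel of shutter and pin along the box's +x (m): 0 = shutter shut (pin centre at box x = -50 mm), 0.100 = fully open (pin at x = +50 mm, the far end of the long leg, level with the short leg). Starts between 0 and 0.025. Slides with about 1 to 3 N and stays where it is left.
- pin (a joint): travel of the pin along the box's +y (m): the pin's centre is at box y = 18 mm + this. 0 to 0.004 while in the long leg; 0.054 = far end of the short leg, where the shutter is locked open. The slot lets it beyond 0.004 only while joint shutter is above 0.096. Slides with about 1 to 3 N and stays where it is left.
- brick_stack: two fire bricks with a white perforated tile on top, fixed, 220 by 110 by 73 mm high, left of the box; origin under its centre
- crucible: white ceramic bowl, 48 mm across, 28 high, standing on the fume box near its far left corner; loose, origin under its centre; not to be disturbed
- flux_jar: white jar with a grey lid, 42 mm across, 52 high, standing on the fume box near its near left corner; loose, origin under its centre; not to be disturbed
- signet_ring: copper ring lying flat, 23 mm across, 8 high, on the fume box left of the slot's long leg; loose, origin under its centre; not to be disturbed
- dapping_block: dark steel cube of 60 mm with round hollows, on the table right of the box; loose, origin under its centre; not to be disturbed
- tweezers: steel tweezers with wooden grips, 160 mm long, 7 high, lying right of the box; loose, origin under its centre; not to be disturbed
- band_ring: copper ring lying flat, 22 mm across, 6 high, on the white tile of the brick stack left of the box; loose, origin under its centre; not to be disturbed
- ring_mandrel: upright steel stub, 26 mm across, 80 high, on the table right of the box; loose, origin under its centre; not to be disturbed

How it is judged (in metres and radians):
On the way, in this order (a step that is already met when the one before it is completed fails the run):
1. the shutter is pushed fully open, the pin at the corner (value of joint shutter above 0.093 m and value of joint pin below 0.03 m), for 0.05 s.
2. the pin is pushed to the end of the short leg (value of joint shutter above 0.093 m and value of joint pin above 0.047 m), for 0.2 s.
At the end, for the whole second after the job is handed in: The shutter is open (joint shutter above 0.093 m) and the pin rests within 7 mm of the end of the short leg (joint pin above 0.047 m), not lifted by more than 6 mm, and still (all of step 2 and not (z of pin_top in the frame of fume_box above 0.121 m) and velocity of joint shutter between -0.005 and 0.005 m/s and velocity of joint pin between -0.005 and 0.005 m/s); the robot touches nothing.
It fails at once if the pin is lifted more than 6 mm (z of pin_top in the frame of fume_box above 0.121 m).
It fails at once if a bystander is shifted more than 20 mm (distance of any of crucible, flux_jar, signet_ring, dapping_block, tweezers, band_ring, ring_mandrel from where it was at the start of the episode above 0.02 m).
It fails at once if a bystander is tipped over (angle between any of crucible, flux_jar, signet_ring, dapping_block, tweezers, band_ring, ring_mandrel's own z axis and vertical above 0.5 rad).
It also fails if it takes over 42 s, if anything falls off the work surface, if the arm or the gripper's body presses on something with over 40 N, if the wrist force passes 120 N, or if a joint passes its speed limit or range.

### The arm

A 6-joint arm with a two-finger parallel gripper is mounted at the origin on the work surface. World frame = base frame: x ahead of the robot, y to its left, z up, the work surface at z = 0. Lengths are in m, angles in degrees, forces in N, time in s.
With the tool pointing down it reaches from about 0.375 to 0.9 m from the base axis. Payload 3.1 kg.
Tool frame: the origin (TCP) lies at the very end of the fingers, on their centre line; the grasp point (between the pads) lies 19 mm behind it; z points along the fingers, y is the line along which they close (so a half turn about z gives the same grasp; the last joint's range is limited). The gripper opens to 87 mm and grips with 3 to 60 N. Pads are 19 mm wide; open, the fingers measure 117 mm over their backs; the gripper's body (75 mm by 190 mm) begins 51 mm behind the grasp point.
Start: joints at [62.424, 30.224, 82.088, -0, 67.689, -10.227], TCP at [0.186, 0.597, 0.223] pointing down, gripper open.
Joint ranges: [-176.69, 176.69], [-43.24, 126.21], [12.49, 139.97], [-82, 262], [0, 151.66], [-163.58, 163.58]. Speed limits (degrees/s): [159.86, 159.86, 180, 180, 180, 180].

### API

Orientations are given as a 3x3 rotation matrix whose columns are the frame's x, y, z axes.
In Python, from rig import bot gives the robot as it stands.
- The arm moves only by the tool move_arm, never from a script. Its argument "increments" is a list of rows, each an object with "xyz": the shift along the tool's x, y, z in mm, a list of three; "roll": the turn about the tool's z in rad; "grip": the opening in per cent of the stroke, from 0 (shut) to 100 (fully open). A call has 1 to 5 rows; each row shifts and turns the commanded pose from where the row before left it, along the tool's axes as they then stand; what a row does not reach is not made up. A row lasts 1/12 s, in which the tool goes at most 41.7 mm and 7.16 degrees, less where a joint would pass 70% of its speed; a pose out of reach is approached as far as the arm can. A call is refused whole if a number of a shift passes 41.7 or a number of a turn 0.125, either way. A call with a gripper value outside its range is refused whole. The fingers move at their own pace and stop on an object; the grip force is fixed at half the most. Time passes only in rows, so rows that do not move let the fingers close. It gives the time, the measured TCP pose, the force, the opening and the grip force at its end, in the units of the state.
- bot.read_state(): the state, without advancing time (a new reading comes with each control period).
- bot.capture(name): name is "side" or "top"; returns (picture, depth): 384x512x3 uint8, red, green, blue; 384x512 float32, m along the optical axis (not along the pixel's ray), 0 where there is no reading.
- bot.camera_model(name): a dict with "intrinsics" (3x3 intrinsics, pixels), "rvec" (rotation vector, rad) and "tvec" (3), from world to camera coordinates, as OpenCV has them. Camera axes: x right, y down, z forward; pixel columns grow to the right and rows downward; lengths in m; the calibration is good to about 2 mm. A picture is of the moment at which its call begins. camera_model takes no time and is no camera call.
- bot.hand_in(): hands the job in; it is judged then, once.
Trained networks look in the newest picture that a camera, given by its name, has taken for a name from the list of things; names that differ only in an ending like _2 or _b are one class to them, and where a whole thing is asked for, a point or a joint stands for the part that bears it (a point fixed in the world has none). Each returns a list of dicts, best first, with "conf" (0 to 1); they miss things now and then, are a little off and sometimes report something else, mostly with a low value. They report only what shows in the picture. A call takes as long as a camera call.
- bot.spot_in(label, camera): "at" ([x, y, z] in m, in the coordinates of the camera as it stood for that picture, good to about 4 mm: the middle of the surface that is visible of it).
- bot.trace(label, camera): "mask" (384x512 bool, what is visible of it).
The state is a dict: "time_s": time; "joint_positions": joint angles; "qvel": joint speeds; "tau": joint torques, N m; "position": TCP position; "tcp_rot": TCP orientation; "force": force on the tool from outside, world axes, zero at the start; "moment": the same for the moment, N m; "opening": opening from 0.0 (shut) to 1.0 (fully open); "grasp_force": force on a finger pad.
Only numpy, scipy, OpenCV 4.12 (cv2) and the standard library are available. Lean on these libraries where they do the work, as an engineer would, in place of code of your own. Each camera call takes 0.05 s, during which the arm holds its last target. There are 200 camera calls.

## Working session

There is one attempt and no reset: what is moved stays moved. The work goes in short steps, Python scripts to look and compute and a tool call to move; the robot and the scene stay as the last step left them, time stands still between calls to the robot, and variables do not carry over. Pictures are saved under pics/ and viewed, at most 10 in all, crops included, and the job is handed in when it is done.

Besides the shell and the picture viewer there is one more tool, called after "Call:" as name(argument=value, ...) on one line, values as JSON. move_arm: Moves the arm, as the interface text tells. Its arguments: {"type":"object","properties":{"increments":{"type":"array"}},"required":["increments"]}

```bash
mkdir -p pics
cat > h.py <<'E'
import numpy as np, cv2
from rig import bot
def cam(n):
    m=bot.camera_model(n);R=cv2.Rodrigues(np.array(m["rvec"],float))[0]
    return np.array(m["intrinsics"]),R,np.array(m["tvec"],float).ravel()
def w(n,p):
    K,R,t=cam(n);return R.T@(np.array(p)-t)
def cloud(n,d):
    K,R,t=cam(n);v,u=np.mgrid[:384,:512]
    P=np.stack([(u-K[0,2])/K[0,0]*d,(v-K[1,2])/K[1,1]*d,d],-1)
    return (P-t)@R
E
python3 - <<'E'
from h import *
s=bot.read_state();print(s["time_s"],s["position"],s["tcp_rot"],s["opening"])
ims=[]
for n in("top","side"):
    im,d=bot.capture(n);ims.append(im);np.savez(n+".npz",im=im,d=d)
    for l in("pin_top","fume_box","crucible","flux_jar","signet_ring","ring_mandrel","dapping_block","brick_stack"):
        print(n,l,[(np.round(w(n,o["at"]),3).tolist(),round(o["conf"],2)) for o in bot.spot_in(l,n)[:2]])
    cv2.imwrite(f"pics/{n}.png",im[:,:,::-1])
    P=cloud(n,d);m=(abs(P[...,2]-.07)<.004)&(d>0);np.save(n+"P.npy",P)
    m2=np.zeros(m.shape,np.uint8)
    for o in bot.trace("fume_box",n)[:1]:
        q=m&o["mask"];print(q.sum());r=cv2.minAreaRect((P[q][:,:2]*1000).astype(np.float32));print("rect",r)
    q=(P[...,2]>.108)&(P[...,2]<.122)&(d>0);print("high pts",q.sum())
E
```

```text
0.0 [0.18600286 0.59592782 0.22158175] [[-9.54510256e-01  2.98176420e-01 -9.96717601e-04]
 [ 2.98177832e-01  9.54508473e-01 -1.88560591e-03]
 [ 3.89132178e-04 -2.09702927e-03 -9.99997726e-01]] 1.0017362885977081
top pin_top [([0.497, 0.096, 0.114], 0.38)]
top fume_box [([0.534, 0.057, 0.068], 0.7), ([0.585, 0.29, 0.071], 0.7)]
top crucible [([0.659, 0.096, 0.087], 0.55)]
top flux_jar []
top signet_ring []
top ring_mandrel [([0.452, -0.149, 0.076], 0.68), ([0.584, 0.289, 0.072], 0.61)]
top dapping_block [([0.558, -0.125, 0.057], 0.88)]
top brick_stack [([0.582, 0.292, 0.068], 0.55)]
10193
rect ((556.16845703125, 60.15900421142578), (240.17039489746094, 370.3600769042969), 75.8017349243164)
high pts 776
side pin_top [([0.498, 0.088, 0.093], 0.68), ([0.587, 0.255, 0.06], 0.64)]
side fume_box [([0.528, -0.005, 0.073], 0.65)]
side crucible [([0.661, 0.098, 0.09], 0.51)]
side flux_jar [([0.437, 0.17, 0.104], 0.6), ([0.531, -0.007, 0.067], 0.53)]
side signet_ring [([0.529, 0.155, 0.074], 0.57)]
side ring_mandrel [([0.448, -0.17, 0.052], 0.94), ([0.528, -0.007, 0.07], 0.17)]
side dapping_block [([0.552, -0.159, 0.053], 0.85), ([0.499, 0.09, 0.092], 0.36)]
side brick_stack [([0.587, 0.256, 0.057], 0.64)]
6744
rect ((552.5459594726562, 56.17417907714844), (245.39675903320312, 370.7384338378906), 75.57015228271484)
high pts 2112
```

View pics/top.png

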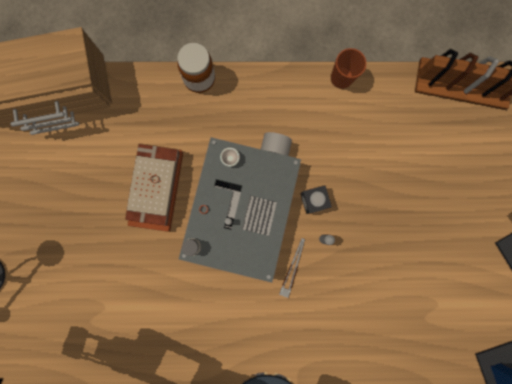

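View pics/side.png

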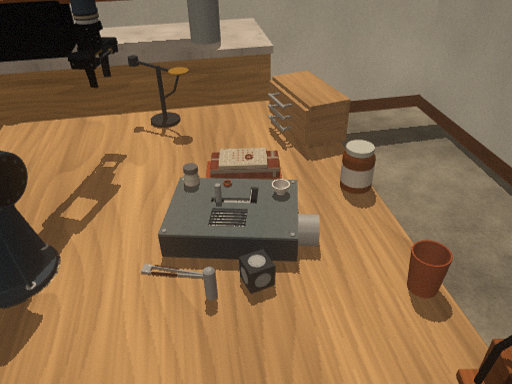

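Run:
```python
from h import *
P=np.load("topP.npy");z=np.load("top.npz");im=z["im"]
K,R,t=cam("top")
def pl(u,v,h):
    c=-R.T@t;r=R.T@np.linalg.inv(K)@[u,v,1];return (c+r*(h-c[2])/r[2])[:2]
for c in[(213,140),(299,158),(271,279),(181,259)]:print(np.round(pl(*c,.07),3))
# box fit: maximize overlap of z~.07 top mask near
m=(P[...,2]>.055)&(z["d"]>0)&(P[...,1]<.215)&(P[...,1]>-.09)&(P[...,0]<.75)&(P[...,0]>.3)
q=P[m][:,:2]
from scipy.optimize import minimize
def sd(x):
    a=x[2];c,s=np.cos(a),np.sin(a);d=q-x[:2];b=d@np.array([[c,-s],[s,c]]);return b
lab=m.astype(float)
v,u=np.nonzero(np.ones(m.shape));
G=np.array([pl(a,b,.07) for a in range(160,320) for b in range(120,300)])
L=np.array([m[b,a] for a in range(160,320) for b in range(120,300)])
def cost(x):
    c,s=np.cos(x[2]),np.sin(x[2]);b=(G-x[:2])@np.array([[c,-s],[s,c]])
    e=np.minimum(.16-abs(b[:,0]),.12-abs(b[:,1]));i=np.clip(e/.004+.5,0,1)
    return np.abs(i-L).mean()
r=minimize(cost,[.535,.062,-.248],method="Nelder-Mead",options=dict(initial_simplex=[[.535,.062,-.248],[.545,.062,-.248],[.535,.07,-.248],[.535,.062,-.2]],xatol=1e-5));print(r.x,r.fun)
x=r.x;c,s=np.cos(x[2]),np.sin(x[2]);B=np.array([[c,-s],[s,c]])
for n in("top","side"):
    p=np.load(n+"P.npy");d=np.load(n+".npz")["d"]
    b=(p[...,:2]-x[:2])@B
    k=(d>0)&(p[...,2]>.09)&(p[...,2]<.122)&(abs(b[...,0]+.035)<.04)&(abs(b[...,1]-.02)<.03)
    k2=k&(p[...,2]>.111)
    print(n,k.sum(),k2.sum(),b[k].mean(0),b[k2].mean(0),p[k].max(0))
print("corner",B@[.048,.02]+x[:2],"end",B@[.048,.07]+x[:2],"axes",c,s)
for l,pt in dict(cr=(.659,.096),jar=(.437,.17),ring=(.529,.155)).items():print(l,(np.array(pt)-x[:2])@B)
big=cv2.resize(im[130:290,170:310],None,fx=4,fy=4,interpolation=cv2.INTER_CUBIC)
def pr(bx,by,h):
    wpt=np.append(B@[bx,by]+x[:2],h);cc=K@(R@wpt+t);return cc[:2]/cc[2]
def dr(pts,col,cl=True):
    cv2.polylines(big,[np.int32([(pr(*a,.07)-[170,130]+.5)*4 for a in pts])],cl,col,1)
dr([(-.16,-.12),(.16,-.12),(.16,.12),(-.16,.12)],(255,0,0));dr([(-.06,.01),(.058,.01),(.058,.08),(.038,.08),(.038,.03),(-.06,.03)],(255,255,0))
dr([(-.05,-.085),(.038,-.085),(.038,-.015),(-.05,-.015)],(0,255,0))
cv2.imwrite("pics/big.png",big[:600,:,::-1])
```

```text
[0.707 0.135]
[ 0.659 -0.086]
[ 0.355 -0.01 ]
[0.406 0.213]
[ 0.53208388  0.06618493 -0.2459545 ] 0.03337182213771981
top 35 33 [-0.03962867  0.02121013] [-0.03971096  0.02113453] [0.50503528 0.10431853 0.11803428]
side 63 17 [-0.04065069  0.01287232] [-0.04087094  0.01612313] [0.50292029 0.09769627 0.1153486 ]
corner [0.58350899 0.07389589] end [0.5956831  0.12239116] axes 0.9699053629679472 -0.24348221061509745
cr [0.11583718 0.05981961]
jar [-0.11749949  0.07753956]
ring [-0.02461597  0.08539134]
```

View pics/big.png

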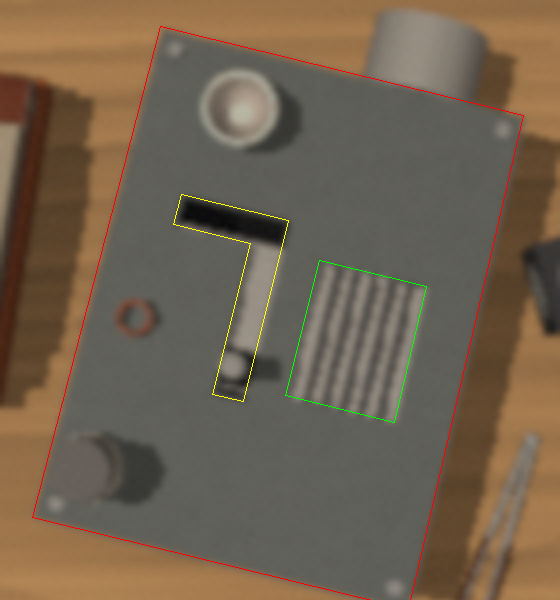

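Call:
move_arm(increments=[{"xyz":[0,-30,0],"roll":-0.057,"grip":0},{"xyz":[-8,-38,0],"roll":0,"grip":0},{"xyz":[-8,-38,0],"roll":0,"grip":0},{"xyz":[-15,-36,0],"roll":0,"grip":0},{"xyz":[-20,-34,0],"roll":0,"grip":0}])

```text
time_s: 1.42
position: [0.1899, 0.4119, 0.2225]
tcp_rot: [[-0.971, 0.241, -0.001], [0.241, 0.971, -0.001], [0.0, -0.001, -1.0]]
force: [1.4, -0.3, 0.5]
opening: 0.707
grasp_force: 0.0
```

```bash
cat >> h.py <<'E'
X=np.array([.5321,.0662]);A=-.246
B=np.array([[np.cos(A),-np.sin(A)],[np.sin(A),np.cos(A)]])
def tb(p): return (np.array(p)[:2]-X)@B
def st():
    s=bot.read_state();r=np.array(s["tcp_rot"])
    print(s["time_s"],"box mm",np.round(tb(s["position"])*1000,1),"z",round(s["position"][2]*1000,1),"yaw err",round(np.arctan2(r[1,1],r[0,1])-A-np.pi/2,4),"F box",np.round(np.array(s["force"])[:2]@B,1),s["force"][2],"op",s["opening"],"tilt",np.round(r[2,:2],3))
E
python3 -c "from h import *;st()"
```

```text
1.4167 box mm [-416.1  251.9] z 222.5 yaw err 0.0025 F box [1.4 0. ] 0.5061713539730538 op 0.7068836119901558 tilt [ 0.    -0.001]
```

Call:
move_arm(increments=[{"xyz":[-34,-23,0],"roll":0,"grip":0},{"xyz":[-34,-23,0],"roll":0,"grip":0},{"xyz":[-34,-23,0],"roll":0,"grip":0},{"xyz":[-34,-23,0],"roll":0,"grip":0},{"xyz":[-34,-23,0],"roll":0,"grip":0}])

```text
time_s: 1.83
position: [0.3293, 0.2595, 0.223]
tcp_rot: [[-0.97, 0.243, 0.001], [0.243, 0.97, 0.001], [-0.001, 0.001, -1.0]]
force: [0.4, 0.8, 0.9]
opening: 0.324
grasp_force: 0.0
```

Call:
move_arm(increments=[{"xyz":[-34,-23,0],"roll":0,"grip":0},{"xyz":[-34,-23,0],"roll":0,"grip":0},{"xyz":[-34,-23,0],"roll":0,"grip":0},{"xyz":[-34,-23,0],"roll":0,"grip":0},{"xyz":[-34,-23,0],"roll":0,"grip":0}])

```text
time_s: 2.25
position: [0.4664, 0.1062, 0.2229]
tcp_rot: [[-0.97, 0.244, 0.001], [0.244, 0.97, 0.0], [-0.001, 0.0, -1.0]]
force: [1.4, 0.7, -0.1]
opening: 0.018
grasp_force: 0.0
```

```bash
python3 -c "from h import *;st()"
```

```text
2.25 box mm [-73.5  22.8] z 222.9 yaw err -0.0004 F box [1.2 1.1] -0.08016087760589853 op 0.017610771789848573 tilt [-0.001  0.   ]
```

Call:
move_arm(increments=[{"xyz":[0,-2,36],"roll":0,"grip":0},{"xyz":[0,0,36],"roll":0,"grip":0},{"xyz":[0,0,36],"roll":0,"grip":0},{"xyz":[0,0,20],"roll":0,"grip":0},{"xyz":[0,0,8],"roll":0,"grip":0}])

```text
time_s: 2.67
position: [0.4628, 0.1058, 0.0838]
tcp_rot: [[-0.97, 0.244, -0.006], [0.244, 0.97, 0.0], [0.005, -0.001, -1.0]]
force: [0.6, -0.2, 0.2]
opening: 0.006
grasp_force: 0.0
```

Run:
```python
from h import *
st();im,d=bot.capture("side");cv2.imwrite("pics/s2.png",cv2.resize(im[120:270,130:330,::-1],None,fx=4,fy=4))
```

```text
2.6667 box mm [-76.8  21.6] z 83.8 yaw err -0.0005 F box [ 0.6 -0. ] 0.15074764676277075 op 0.006004253124454609 tilt [ 0.005 -0.001]
```

View pics/s2.png

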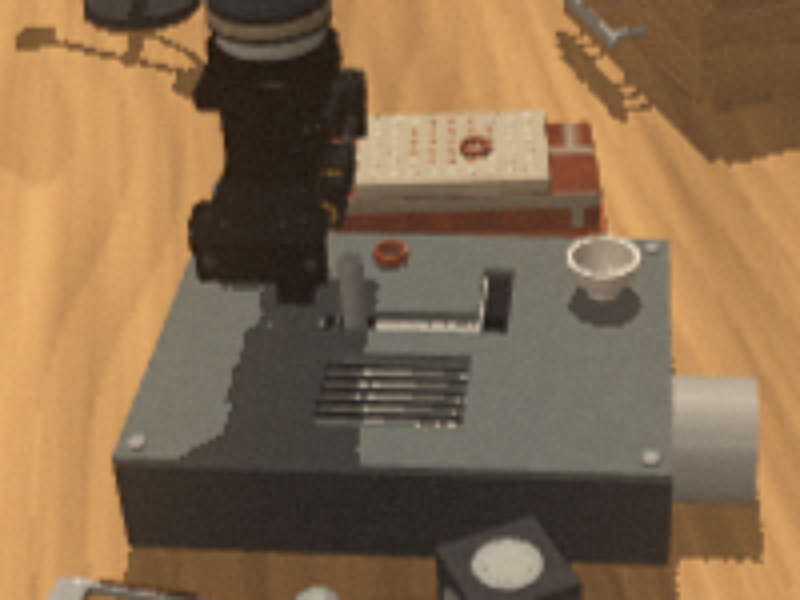

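Call:
move_arm(increments=[{"xyz":[-6,-1,0],"roll":0,"grip":0},{"xyz":[-6,0,0],"roll":0,"grip":0},{"xyz":[-6,0,0],"roll":0,"grip":0},{"xyz":[-8,0,0],"roll":0,"grip":0},{"xyz":[-8,0,0],"roll":0,"grip":0}])

```text
time_s: 3.13
position: [0.4983, 0.0969, 0.0877]
tcp_rot: [[-0.97, 0.243, 0.001], [0.243, 0.97, 0.0], [-0.001, 0.0, -1.0]]
force: [-1.2, 1.3, 2.0]
opening: 0.005
grasp_force: 1.0
```

Call:
move_arm(increments=[{"xyz":[-8,0,0],"roll":0,"grip":0},{"xyz":[-8,0,0],"roll":0,"grip":0},{"xyz":[-8,0,0],"roll":0,"grip":0},{"xyz":[-8,0,0],"roll":0,"grip":0},{"xyz":[-8,0,0],"roll":0,"grip":0}])

```text
time_s: 3.55
position: [0.5369, 0.0868, 0.0865]
tcp_rot: [[-0.97, 0.243, -0.0], [0.243, 0.97, -0.0], [0.0, -0.0, -1.0]]
force: [-1.6, -0.9, 1.9]
opening: 0.008
grasp_force: 1.0
```

```bash
python3 -c "from h import *;st()"
```

```text
3.55 box mm [-0.3 21.1] z 86.5 yaw err 0.0002 F box [-1.4 -1.3] 1.920510658059978 op 0.007598935108246803 tilt [ 0. -0.]
```

Call:
move_arm(increments=[{"xyz":[-6,0,0],"roll":0,"grip":0},{"xyz":[-6,0,0],"roll":0,"grip":0},{"xyz":[-6,0,0],"roll":0,"grip":0},{"xyz":[-5,0,0],"roll":0,"grip":0},{"xyz":[-4,0,0],"roll":0,"grip":0}])

```text
time_s: 3.97
position: [0.563, 0.0803, 0.0865]
tcp_rot: [[-0.97, 0.243, 0.0], [0.243, 0.97, -0.0], [-0.0, -0.0, -1.0]]
force: [-2.2, -0.9, 1.6]
opening: 0.006
grasp_force: 0.9
```

```bash
cat >> h.py <<'E'
def pin():
    for n in("top","side"):
        im,d=bot.capture(n);p=cloud(n,d);b=(p[...,:2]-X)@B
        o=[(np.round(tb(w(n,q["at"]))*1000).tolist(),round(q["conf"],2)) for q in bot.spot_in("pin_top",n)[:2]]
        print(n,o)
        K=1
    return im
E
python3 - <<'E'
from h import *
st();im=pin();cv2.imwrite("pics/s3.png",cv2.resize(im[120:270,130:330,::-1],None,fx=4,fy=4))
E
```

```text
3.9667 box mm [26.5 21.2] z 86.5 yaw err 0.0002 F box [-1.9 -1.4] 1.580961573754184 op 0.005787073751062631 tilt [-0. -0.]
top []
side [([44.0, 11.0], 0.57)]
```

View pics/s3.png

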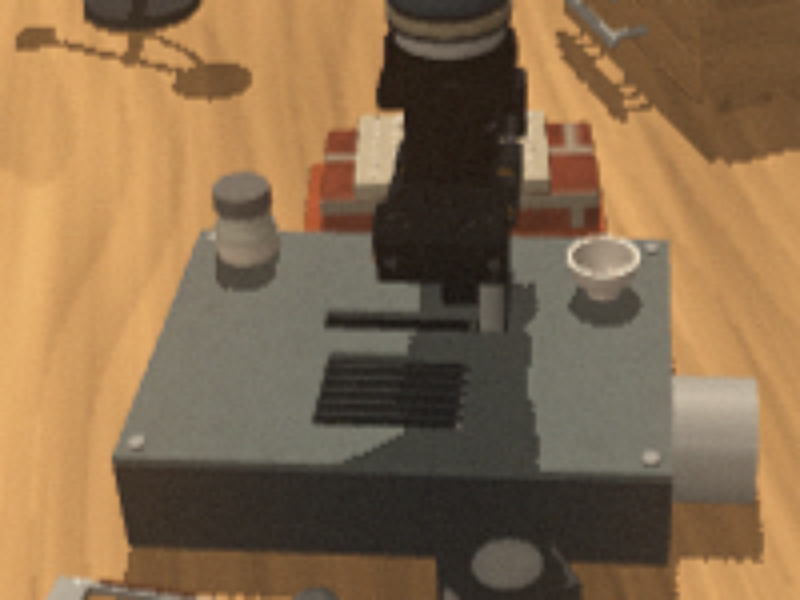

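The pin (crop pixel about 492, 305) is just short of the corner, with the fingers behind it. I'll push gently to the stop.

Call:
move_arm(increments=[{"xyz":[-3,0,0],"roll":0,"grip":0},{"xyz":[-2,0,0],"roll":0,"grip":0},{"xyz":[-2,0,0],"roll":0,"grip":0},{"xyz":[0,0,0],"roll":0,"grip":0}])

```text
time_s: 4.5
position: [0.5667, 0.0796, 0.0863]
tcp_rot: [[-0.97, 0.244, -0.006], [0.244, 0.97, 0.001], [0.006, -0.0, -1.0]]
force: [-4.7, 1.5, 3.5]
opening: 0.006
grasp_force: 2.5
```

```bash
python3 -c "from h import *;st()"
```

```text
4.5 box mm [30.3 21.4] z 86.3 yaw err 0.0 F box [-4.9  0.3] 3.4829430842954534 op 0.005827014372211199 tilt [ 0.006 -0.   ]
```

Call:
move_arm(increments=[{"xyz":[-2,0,0],"roll":0,"grip":0},{"xyz":[-2,0,0],"roll":0,"grip":0},{"xyz":[0,0,0],"roll":0,"grip":0}])

```text
time_s: 4.75
position: [0.5671, 0.0789, 0.0858]
tcp_rot: [[-0.97, 0.243, -0.013], [0.243, 0.97, 0.001], [0.013, -0.002, -1.0]]
force: [-10.3, 1.9, 5.8]
opening: 0.007
grasp_force: 4.5
```

```bash
python3 -c "
from h import *
st();pin()"
```

```text
4.75 box mm [30.9 20.8] z 85.8 yaw err 0.0003 F box [-10.5  -0.7] 5.819192145280288 op 0.0067504119921276105 tilt [ 0.013 -0.002]
top []
side [([50.0, 12.0], 0.58)]
```

Call:
move_arm(increments=[{"xyz":[12,0,0],"roll":0,"grip":0},{"xyz":[14,0,0],"roll":0,"grip":0},{"xyz":[0,-15,0],"roll":0,"grip":0},{"xyz":[0,-20,0],"roll":0,"grip":0},{"xyz":[0,-10,0],"roll":0,"grip":0}])

```text
time_s: 5.37
position: [0.5372, 0.0394, 0.0868]
tcp_rot: [[-0.97, 0.243, 0.001], [0.243, 0.97, -0.001], [-0.002, -0.0, -1.0]]
force: [-0.2, 0.5, -0.0]
opening: 0.005
grasp_force: 0.0
```

```bash
python3 -c "
from h import *
st();pin()"
```

```text
5.3667 box mm [ 11.4 -24.7] z 86.8 yaw err 0.0004 F box [-0.3  0.5] -0.011515020508309881 op 0.004885955155671118 tilt [-0.002 -0.   ]
top [([98.0, 41.0], 0.18)]
side []
```

Call:
move_arm(increments=[{"xyz":[-14,0,0],"roll":0,"grip":0},{"xyz":[-14,0,0],"roll":0,"grip":0},{"xyz":[-10,0,0],"roll":0,"grip":0},{"xyz":[0,5,0],"roll":0,"grip":0},{"xyz":[0,5,0],"roll":0,"grip":0}])

```text
time_s: 5.98
position: [0.5765, 0.0417, 0.0864]
tcp_rot: [[-0.97, 0.244, -0.0], [0.244, 0.97, 0.0], [0.0, 0.0, -1.0]]
force: [-0.6, 0.1, 0.1]
opening: 0.009
grasp_force: 0.0
```

Run:
```python
from h import *
st();im=pin();cv2.imwrite("pics/s4.png",cv2.resize(im[120:270,130:330,::-1],None,fx=4,fy=4))
```

```text
5.9833 box mm [ 49. -13.] z 86.4 yaw err -0.0001 F box [-0.6 -0.1] 0.12372558185273688 op 0.00850631883991431 tilt [0. 0.]
top []
side []
```

View pics/s4.png

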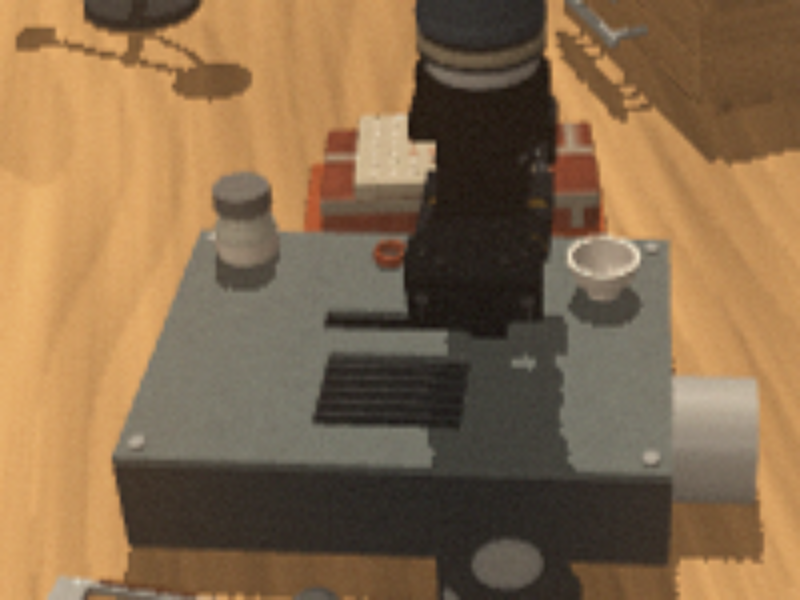

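The fingers (tip about 487, 325) now hide the pin and stand in front of it, to its right. I'll push it along +y.

Call:
move_arm(increments=[{"xyz":[0,6,0],"roll":0,"grip":0},{"xyz":[0,6,0],"roll":0,"grip":0},{"xyz":[0,6,0],"roll":0,"grip":0},{"xyz":[0,6,0],"roll":0,"grip":0},{"xyz":[0,6,0],"roll":0,"grip":0}])

```text
time_s: 6.6
position: [0.5833, 0.0707, 0.0866]
tcp_rot: [[-0.97, 0.243, -0.001], [0.243, 0.97, -0.0], [0.0, -0.0, -1.0]]
force: [-0.4, -1.5, -0.0]
opening: 0.005
grasp_force: 0.7
```

```bash
python3 -c "
from h import *
st()"
```

```text
6.6 box mm [48.6 16.8] z 86.6 yaw err 0.0005 F box [-0.1 -1.6] -0.005411378868211775 op 0.005192278597058007 tilt [ 0. -0.]
```

Call:
move_arm(increments=[{"xyz":[0,6,0],"roll":0,"grip":0},{"xyz":[0,6,0],"roll":0,"grip":0},{"xyz":[0,6,0],"roll":0,"grip":0},{"xyz":[0,5,0],"roll":0,"grip":0},{"xyz":[0,3,0],"roll":0,"grip":0}])

```text
time_s: 7.02
position: [0.5898, 0.0962, 0.0865]
tcp_rot: [[-0.97, 0.243, -0.0], [0.243, 0.97, 0.0], [0.0, 0.0, -1.0]]
force: [-1.6, -1.0, -0.3]
opening: 0.007
grasp_force: 0.6
```

Call:
move_arm(increments=[{"xyz":[0,3,0],"roll":0,"grip":0},{"xyz":[0,3,0],"roll":0,"grip":0},{"xyz":[0,2,0],"roll":0,"grip":0},{"xyz":[0,0,0],"roll":0,"grip":0}])

```text
time_s: 7.35
position: [0.5919, 0.1036, 0.0865]
tcp_rot: [[-0.97, 0.243, 0.0], [0.243, 0.97, 0.0], [-0.0, 0.0, -1.0]]
force: [0.5, -0.8, -0.3]
opening: 0.003
grasp_force: 0.1
```

```bash
python3 -c "
from h import *
st()"
```

```text
7.35 box mm [48.9 50.8] z 86.5 yaw err 0.0003 F box [ 0.7 -0.6] -0.3301627766015564 op 0.0031733755546804127 tilt [-0.  0.]
```

Call:
move_arm(increments=[{"xyz":[0,2,0],"roll":0,"grip":0},{"xyz":[0,2,0],"roll":0,"grip":0},{"xyz":[0,2,0],"roll":0,"grip":0},{"xyz":[0,0,0],"roll":0,"grip":0}])

```text
time_s: 7.68
position: [0.5923, 0.1052, 0.0865]
tcp_rot: [[-0.971, 0.241, -0.003], [0.241, 0.97, -0.007], [0.001, -0.007, -1.0]]
force: [-2.2, -12.1, 1.7]
opening: 0.006
grasp_force: 6.4
```

Run:
```python
from h import *
st();im=pin();cv2.imwrite("pics/s5.png",cv2.resize(im[120:270,130:330,::-1],None,fx=4,fy=4))
```

```text
7.6833 box mm [48.8 52.5] z 86.5 yaw err 0.0026 F box [  0.9 -12.3] 1.6928697113837419 op 0.006362448140897498 tilt [ 0.001 -0.007]
top []
side [([50.0, 62.0], 0.38), ([-28.0, 81.0], 0.21)]
```

Call:
move_arm(increments=[{"xyz":[0,-12,0],"roll":0,"grip":0},{"xyz":[0,-20,0],"roll":0,"grip":0},{"xyz":[0,-20,-10],"roll":0,"grip":0},{"xyz":[0,-15,-35],"roll":0,"grip":0},{"xyz":[0,0,-41],"roll":0,"grip":0}])

```text
time_s: 8.3
position: [0.5743, 0.0416, 0.1707]
tcp_rot: [[-0.969, 0.246, -0.007], [0.246, 0.969, 0.001], [0.007, -0.001, -1.0]]
force: [1.3, 0.3, -1.3]
opening: 0.008
grasp_force: 0.0
```

Call:
move_arm(increments=[{"xyz":[30,-20,-20],"roll":0,"grip":0},{"xyz":[30,-20,-20],"roll":0,"grip":0},{"xyz":[30,-20,0],"roll":0,"grip":0},{"xyz":[30,-20,0],"roll":0,"grip":0},{"xyz":[0,0,0],"roll":0,"grip":0}])

```text
time_s: 8.72
position: [0.433, -0.004, 0.2121]
tcp_rot: [[-0.969, 0.245, -0.008], [0.245, 0.969, 0.002], [0.008, -0.0, -1.0]]
force: [-0.1, 0.9, -0.4]
opening: 0.006
grasp_force: 0.0
```

Run:
```python
from h import *
st();im=pin();cv2.imwrite("pics/s6.png",cv2.resize(im[120:270,130:330,::-1],None,fx=4,fy=4))
```

```text
8.7167 box mm [-79.  -92.2] z 212.1 yaw err -0.0018 F box [-0.4  0.9] -0.3581989617144749 op 0.006378889902248896 tilt [ 0.008 -0.   ]
top [([44.0, 69.0], 0.51)]
side [([-28.0, 83.0], 0.66), ([48.0, 66.0], 0.5)]
```

View pics/s6.png

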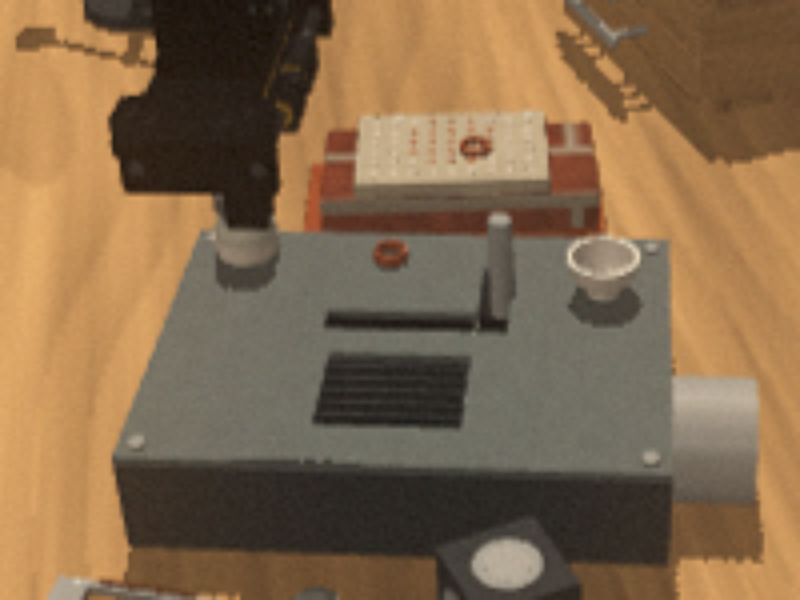

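Run:
```python
from h import *
for n in("top","side"):
    im,d=bot.capture(n);p=cloud(n,d);b=(p[...,:2]-X)@B
    k=(d>0)&(p[...,2]>.105)&(p[...,2]<.16)&(abs(b[...,0]-.048)<.03)&(abs(b[...,1]-.065)<.03)
    print(n,k.sum(),b[k].mean(0),p[k][:,2].max(),np.median(p[k][:,2]))
```

```text
top 37 [0.04913039 0.07151119] 0.11735975983645268 0.11413799184973521
side 32 [0.04781324 0.06492904] 0.11564354947265404 0.11241086797542336
```

The pin's top is at box (49, 71) mm at normal height, and the scene is undisturbed.

```bash
python3 -c "
from rig import bot
print(bot.hand_in())"
```

```text
the job is handed in; nothing more can be done
None
```

The shutter is open and locked: the pin stands at the end of the short leg, measured at about box (49, 71) mm and not lifted. The arm is clear, the loose items in view look undisturbed, and the job was handed in at about 9 s of the 42 s allowed; no verdict came back.

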